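# Key the inspection carrier into its stand

### The job

Two round carriers of blue caps stand on the inspection bench. One of them was set on its stand askew and rides high on its hidden lugs: turn it clockwise (seen from above) by its bar handle, without lifting it out of the stand, until the lugs drop in and the disc lies fully home on the stand. Leave the other carrier, which is already home, as it is.

Things in the scene. Friction and masses are not known exactly. Their poses are not given: they have to be found in the camera images.
- carrier_grip (a point): Askew carrier (loose, 0.3-0.6 kg): centre of its black bar handle, 56 mm long (x), 14 wide (y), 28 tall, on an 18 mm neck over a white disc 110 mm across with a ring of blue caps. Cap tops 28 mm, disc underside 58 mm below this point. Two 12 mm lugs under the disc, in line with the bar, ride on the stand; a stem keeps it centred. Starts with the bar 30-63 deg anticlockwise of the stand's long side.
- stand: Its stand: grey block fixed to the bench, 150 mm long (x), 110 wide (y), 42 high; origin at the centre of its underside, z up. Hidden lug pockets lie on its x axis, 38 mm either side of a central bore. With the bar along x (either way round, within about 9 deg) the carrier sinks 12 mm by its weight or a light push: bar centre 112 mm above this origin at the start, 100 mm when home.
- other_grip (a point): The other carrier, of the same make, already home on a like stand of its own with its bar along that stand's long side: leave it alone. This point is the centre of its bar handle, axes as for the first.
Not all that is in view belongs to the job. What is shaped like the part that bears carrier_grip but yellow is not meant. What is shaped like the stand but turquoise is not meant.

How it is judged (in metres and radians):
At the end, for the whole second after the job is handed in: The askew carrier has dropped fully home: its disc lies flat on its stand (within 3 mm of home height, within 10 mm of the stand's centre, level within about 3 degrees), its bar along the stand's long side (within 15 degrees). The other carrier is within 10 mm of where it was (z of carrier_grip in the frame of stand between 0.09 and 0.103 m and horizontal distance between carrier_grip and stand below 0.01 m and angle between carrier_grip's own z axis and vertical below 0.06 rad and angle between the x axis of carrier_grip and the x axis of stand, either way round below 0.26 rad and distance of other_grip from where it was at the start of the episode below 0.01 m); the robot touches nothing.
It fails at once if the askew carrier is lifted more than 12 mm above the height it started at (z of carrier_grip in the frame of stand above 0.124 m).
It fails at once if the other carrier is displaced by more than 10 mm (distance of other_grip from where it was at the start of the episode above 0.01 m).
It also fails if it takes over 32 s, if anything falls off the work surface, if the arm or the gripper's body presses on something with over 40 N, if the wrist force passes 120 N, or if a joint passes its speed limit or range.

### The arm

A 7-joint arm with a two-finger parallel gripper is mounted at the origin on the work surface. World frame = base frame: x ahead of the robot, y to its left, z up, the work surface at z = 0. Lengths are in mm, angles in rad, forces in N, time in s.
With the tool pointing down it reaches from about 400 to 875 mm from the base axis. Payload 4.4 kg.
Tool frame: the origin (TCP) lies at the very end of the fingers, on their centre line; the grasp point (between the pads) lies 19 mm behind it; z points along the fingers, y is the direction in which the jaws open and shut (so a half turn about z gives the same grasp; the last joint's range is limited). The gripper opens to 85 mm and grips with 20 to 120 N. Pads are 22 mm wide; open, the fingers measure 114 mm over their backs; the gripper's body (76 mm by 85 mm) begins 54 mm behind the grasp point. The pads swing forward as they close: fully open they stand 13 mm farther back than shut.
Start: joints at [-0.066, 0.628, 0.038, 1.517, -0.027, 0.996, -0.02], TCP at [650.014, 0.027, 231.313] pointing down, gripper open.
Joint ranges: [-3.06, 3.06], [-0.37, 2.12], [-1.25, 1.32], [0.18, 2.47], [-1.1, 4.24], [0.23, 1.98], [-2.94, 2.94]. Speed limits (rad/s): [2.57, 2.57, 3.14, 3.14, 3.14, 3.14, 3.14].

### API

Orientations are given as [roll, pitch, yaw] about the fixed x, y, z axes, in that order (R = Rz(yaw) Ry(pitch) Rx(roll)).
In Python, from cell import ctrl gives the robot as it stands.
- The arm moves only by the shell command python3 -m crank 'ROWS' [OPENING]. ROWS is JSON, a list that holds one entry, the list of rows, each a list of 6 numbers: the shift along the tool's x, y, z in units of 30 mm (1.0 is 30 mm), then the turn, a rotation vector about the tool's x, y, z in units of 6 degrees (1.0 is 6 degrees). In form: [[[tx, ty, tz, rx, ry, rz], ...]]. A call has 1 to 12 rows; each row shifts and turns the pose as measured when the row begins, along the tool's axes as they then stand; what a row does not reach is not made up. A row lasts 1/12 s, in which the tool goes at most 41.7 mm and 7.16 degrees, less where a joint would pass 70% of its speed; a pose out of reach is approached as far as the arm can. A call is refused whole if a number of a shift passes 1 or a number of a turn 1, either way. A call with a gripper value outside its range is refused whole. OPENING is the gripper command: -1 is fully open, 1 is shut, values between are in proportion, set as the call begins (- or left out, the last holds). The fingers move at their own pace and stop on an object; the grip force is fixed at half the most. Time passes only in rows, so rows that do not move let the fingers close. It gives the time, the measured TCP pose, the force and the opening at its end, in the units of the state.
- ctrl.read_state(): the state, without advancing time (a new reading comes with each control period).
- ctrl.get_image(name): name is "scene" or "side" or "wrist"; returns a dict with "color" (480x640x3 uint8, red, green, blue), "depth" (480x640 float32, mm along the optical axis (not along the pixel's ray), 0 where there is no reading), "camera_matrix" (3x3 intrinsics, pixels), "R" (3x3) and "t" (3): a world point X has camera coordinates R X + t. Camera axes: x right, y down, z forward; pixel columns grow to the right and rows downward; lengths in mm; the calibration is good to about 2 mm. The wrist camera is an equidistant fisheye: a pixel r from the principal point sees the ray r / f radians off the axis. A picture is of the moment at which its call begins.
- ctrl.finish_job(): hands the job in, once; it reports no verdict.
Trained networks look in a picture, given as the dict that the camera call returned (one of the last four; its "shot" number tells which), for a name from the list of things; names that differ only in an ending like _2 or _b are one class to them, and where a whole thing is asked for, a point or a joint stands for the part that bears it (a point fixed in the world has none). Each returns a list of dicts, best first, with "conf" (0 to 1); they miss things now and then, are a little off and sometimes report something else, mostly with a low value. They report only what shows in the picture. A call takes as long as a camera call. They do not tell look-alikes from the thing itself.
- ctrl.search_frame(query, picture): "extent" ([centre column, centre row, width, height] in pixels, round what is visible of it).
The state is a dict: "clock": time; "qpos": joint angles; "qd": joint speeds; "tau": joint torques, N m; "eef_pos": TCP position; "tool_rot": TCP orientation; "force": force on the tool from outside, world axes, zero at the start; "torque": the same for the moment, N m; "width": finger opening in mm.
Only numpy, scipy, OpenCV 4.12 (cv2) and the standard library are available. Lean on these libraries where they do the work, as an engineer would, in place of code of your own. Each camera call takes 0.05 s, during which the arm holds its last target. There are 200 camera calls.

## Working session

There is one attempt and no reset: what is moved stays moved. The work goes in short steps, Python scripts to look and compute and a shell command to move; the robot and the scene stay as the last step left them, time stands still between calls to the robot, and variables do not carry over. Pictures are saved under pics/ and viewed, about 8 in all and at most 12, crops included, and the job is handed in when it is done.

```bash
mkdir -p pics; ls; python3 - <<'E'
from cell import ctrl
import cv2,numpy as np
ims=[]
for n in("scene","side"):
    p=ctrl.get_image(n); ims.append(p["color"])
    for q in("carrier_grip","stand","other_grip"):
        for d in ctrl.search_frame(q,p)[:5]: print(n,q,np.round(d["extent"]),round(d["conf"],2))
    np.savez(f"{n}.npz",**{k:v for k,v in p.items() if k!="shot"})
    cv2.imwrite(f"pics/{n}.png",p["color"][:,:,::-1])
s=ctrl.read_state();print(s["clock"],s["tool_rot"],s["eef_pos"])
E
```

```text
pics
scene carrier_grip [258. 259.  60.  60.] 0.76
scene carrier_grip [316. 226.  43.  29.] 0.76
scene carrier_grip [327. 322.  68.  69.] 0.55
scene stand [258. 282.  76.  77.] 0.87
scene stand [214. 187.  67.  49.] 0.87
scene other_grip [439. 301.  68.  69.] 0.82
side carrier_grip [357. 218.  44.  41.] 0.94
side carrier_grip [266. 279.  58.  51.] 0.69
side carrier_grip [369. 255.  56.  57.] 0.56
side stand [298. 423. 140. 112.] 0.92
side stand [366. 282.  93.  56.] 0.66
side other_grip [290. 189.  48.  41.] 0.91
0.4 [-3.14135999e+00 -6.35079995e-06  1.57081671e+00] [6.49939738e+02 3.53464538e-02 2.31189837e+02]
```

View pics/scene.png

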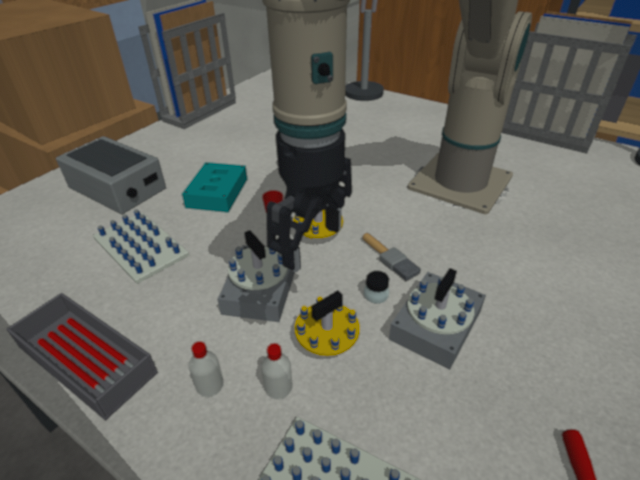

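View pics/side.png

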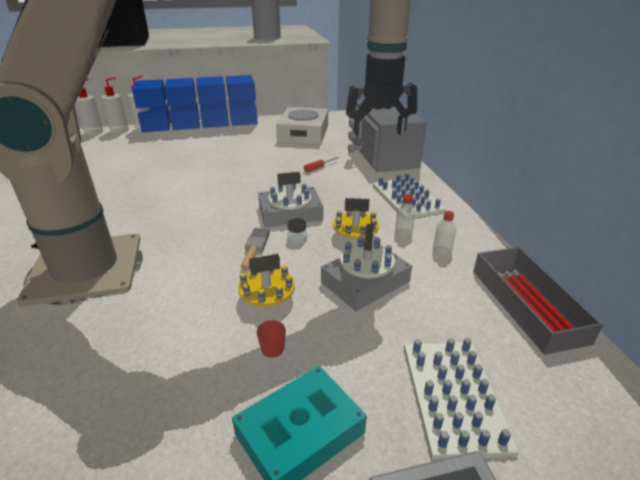

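Scene view candidates are white carriers at (258,262) and (439,301), and yellow decoys at (327,322) and (316,222). In the side view the white ones are at (369,255) and (290,189). The carrier at scene (258,262) / side (369,255) has its bar turned against its stand, while the other's bar looks aligned. I'll measure both and check with a crop.

```bash
cat > m.py <<'E'
import numpy as np,cv2
def cloud(p):
    K=p["camera_matrix"];d=p["depth"].astype(float);v,u=np.indices(d.shape)
    c=np.stack([(u-K[0,2])/K[0,0]*d,(v-K[1,2])/K[1,1]*d,d],-1)
    return (c-p["t"])@p["R"], d>0     # R^T (c-t)
def ang(P):
    c=P.mean(0);w,V=np.linalg.eigh(np.cov((P-c).T));return c,np.degrees(np.arctan2(V[1,1],V[0,1]))%180,np.sqrt(w*12)
E
python3 - <<'E'
from m import *
for n,boxes in(("scene",[(258,265),(439,310)]),("side",[(366,265),(290,197)])):
    p=np.load(n+".npz");X,ok=cloud(p);col=p["color"].astype(int)
    for (u,v) in boxes:
        m=np.zeros(ok.shape,bool);m[v-65:v+65,u-65:u+65]=1
        m&=ok
        b=m&(col.max(2)<50)&(X[...,2]>75)&(X[...,2]<140)
        # bar: restrict to near the carrier in image
        b2=np.zeros_like(b);b2[v-48:v+15,u-35:u+35]=1;b&=b2
        P=X[b]
        c,a,l=ang(P[:,:2]);print(n,(u,v),"bar",len(P),c.round(),a.round(1),l.round(),"z",np.percentile(P[:,2],[2,50,98]).round())
        near=np.hypot(X[...,0]-c[0],X[...,1]-c[1])<110
        s=m&near&(abs(X[...,2]-42)<5)&(abs(col.max(2)-col.min(2))<25)
        S=X[s][:,:2].astype(np.float32);r=cv2.minAreaRect(S);print("  stand",len(S),r)
        w=m&near&(col.min(2)>140)&(X[...,2]>47)&(X[...,2]<80)
        W=X[w];print("  disc",len(W),W.mean(0).round(),np.percentile(W[:,2],[10,50,90]).round(1),W.min(0).round(),W.max(0).round())
a=cv2.imread("pics/scene.png")[220:330,205:315];b=cv2.imread("pics/side.png")[205:315,312:422]
cv2.imwrite("pics/crop.png",cv2.resize(np.hstack([a,b]),None,fx=3.5,fy=3.5,interpolation=cv2.INTER_CUBIC))
E
```

```text
scene (258, 265) bar 306 [ 580. -176.] 69.9 [14. 58.] z [103. 123. 127.]
  stand 1197 ((575.7044677734375, -181.97259521484375), (152.77761840820312, 111.11054992675781), 24.104244232177734)
  disc 103 [ 619. -186.   62.] [60.5 61.7 62.9] [ 596. -221.   59.] [ 628. -157.   63.]
scene (439, 310) bar 309 [482. 135.] 178.6 [13. 57.] z [ 91. 113. 115.]
  stand 1827 ((472.1745300292969, 106.54902648925781), (163.11117553710938, 153.19259643554688), 89.84568786621094)
  disc 757 [485. 148.  50.] [48.5 49.7 50.9] [427.  87.  47.] [525. 186.  53.]m.py:7: RuntimeWarning: Mean of empty slice.
  c=P.mean(0);w,V=np.linalg.eigh(np.cov((P-c).T));return c,np.degrees(np.arctan2(V[1,1],V[0,1]))%180,np.sqrt(w*12)
  ret = um.true_divide(
  avg = a.mean(axis, **keepdims_kw)
m.py:7: RuntimeWarning: Degrees of freedom <= 0 for slice
  c=P.mean(0);w,V=np.linalg.eigh(np.cov((P-c).T));return c,np.degrees(np.arctan2(V[1,1],V[0,1]))%180,np.sqrt(w*12)
  c *= np.true_divide(1, fact)
  c *= np.true_divide(1, fact)
Traceback (most recent call last):
IndexError: index -1 is out of bounds for axis 0 with size 0
```

Depth agrees: the askew carrier's bar top is at z≈126 (riding high), its bar is at 70° and its stand at 24°. The other's bar top is at 114, so it is home. Next I'll make the confirming crop and set out above the bar.

```bash
python3 - <<'E'
from m import *
a=cv2.imread("pics/scene.png")[220:330,205:315];b=cv2.imread("pics/side.png")[205:315,312:422]
cv2.imwrite("pics/crop.png",cv2.resize(np.hstack([a,b]),None,fx=3.5,fy=3.5,interpolation=cv2.INTER_CUBIC))
E
```

```text
(no output)
```

View pics/crop.png

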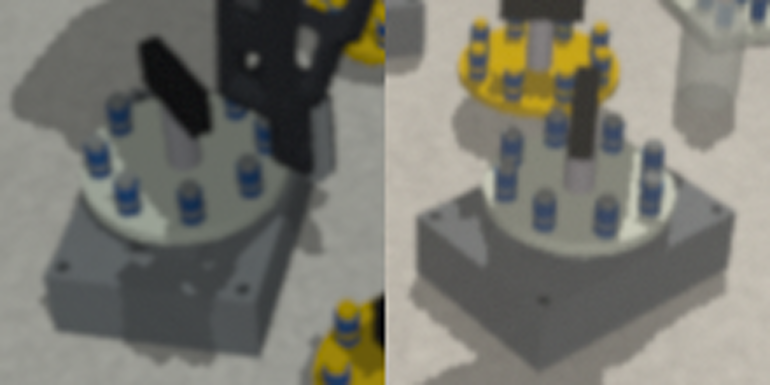

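```bash
python3 -m crank '[[[-0.6,-0.24,0,0,0,0],[-0.6,-0.24,0,0,0,0],[-0.6,-0.24,0,0,0,0],[-0.6,-0.24,0,0,0,0],[-0.6,-0.24,0,0,0,0],[-0.6,-0.24,0,0,0,0],[-0.6,-0.24,0,0,0,0],[-0.6,-0.24,0,0,0,0],[-0.6,-0.24,0,0,0,0],[-0.6,-0.24,0,0,0,0],[0,0,0,0,0,0],[0,0,0,0,0,0]]]' -1
```

```text
clock: 1.4
eef_pos: [575.7, -185.6, 230.5]
tool_rot: [3.141, -0.002, 1.575]
force: [0.9, 1.3, 0.7]
width: 85.5
```

The crop confirms it: a white disc with blue caps on a grey stand, with the bar clearly oblique to the block. Next I turn the jaws to the bar and look from close by.

```bash
python3 -m crank '[[[0,0,0.2,0,0,0.7],[0,0,0.2,0,0,0.7],[0,0,0.2,0,0,0.7],[0,0,0.2,0,0,0.7],[0,0,0.2,0,0,0.6],[0,0,0,0,0,0],[0,0,0,0,0,0]]]' -1
python3 - <<'E'
from m import *
from cell import ctrl
cv2.imwrite("pics/w1.png",ctrl.get_image("wrist")["color"][:,:,::-1])
p=ctrl.get_image("side");X,ok=cloud(p);col=p["color"].astype(int)
c0=np.array([577,-180]);r=np.hypot(X[...,0]-c0[0],X[...,1]-c0[1])
P=X[ok&(r<36)&(X[...,2]>100)&(X[...,2]<132)&(col.max(2)<90)];c,a,l=ang(P[:,:2]);print(len(P),c,a,l,P[:,2].max())
S=X[ok&(r<110)&(abs(X[...,2]-42)<4)][:,:2].astype(np.float32);print(cv2.minAreaRect(S))
p=ctrl.get_image("scene");X,ok=cloud(p);col=p["color"].astype(int);r=np.hypot(X[...,0]-c0[0],X[...,1]-c0[1])
P=X[ok&(r<36)&(X[...,2]>122)&(X[...,2]<132)&(col.max(2)<90)];c,a,l=ang(P[:,:2]);print("scene top",len(P),c,a,l)
print(ctrl.read_state()["eef_pos"],ctrl.read_state()["tool_rot"])
E
```

```text
clock: 1.98
eef_pos: [579.4, -178.5, 200.1]
tool_rot: [3.139, -0.007, 1.21]
force: [0.7, -0.7, -0.6]
width: 85.4
187 [ 568.59662631 -194.59497932] 67.19757698681317 [14.1000298  59.99532322] 126.16082728074652
((573.7589721679688, -184.05572509765625), (153.27101135253906, 112.08715057373047), 23.63115692138672)
scene top 176 [ 576.63523528 -179.90829174] 67.29913703837879 [14.05518438 58.14946438]
[ 579.35739585 -179.12707543  200.48845135] [ 3.13825878 -0.00656606  1.20939243]
```

View pics/w1.png

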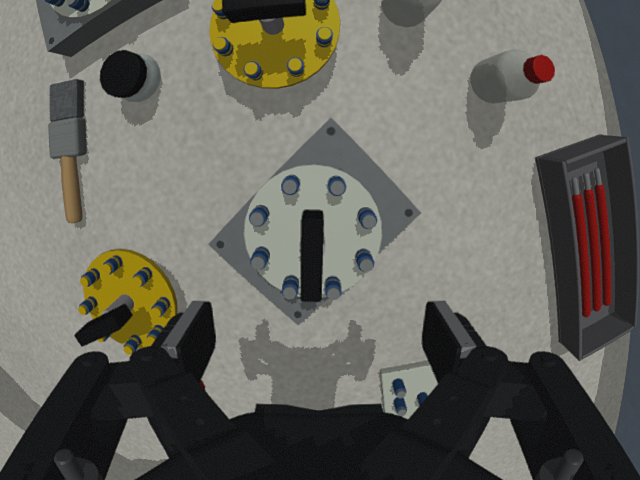

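The bar (312,255) lies upright between the open fingers, on axis within a few mm. I'll correct and descend.

```bash
python3 -m crank '[[[-0.1,-0.08,0.4,0,0,0.2],[0,0,0.5,0,0,0],[0,0,0.5,0,0,0],[0,0,0.5,0,0,0],[0,0,0.5,0,0,0],[0,0,0.4,0,0,0],[0,0,0.3,0,0,0],[0,0,0.2,0,0,0],[0,0,0.1,0,0,0],[0,0,0,0,0,0]]]' -1
```

```text
clock: 2.97
eef_pos: [582.1, -182.2, 99.8]
tool_rot: [3.126, -0.009, 1.195]
force: [-0.7, 0.3, 0.1]
width: 85.2
```

```bash
python3 -m crank '[[[-0.02,-0.1,0.07,0.12,0,0],[-0.02,-0.1,0.05,0,0,0],[0,0,0,0,0,0]]]' -1
python3 -m crank '[[[0,0,0,0,0,0],[0,0,0,0,0,0],[0,0,0,0,0,0],[0,0,0,0,0,0],[0,0,0,0,0,0],[0,0,0,0,0,0],[0,0,0,0,0,0],[0,0,0,0,0,0]]]' 1
```

```text
clock: 3.22
eef_pos: [576.6, -181.4, 97.3]
tool_rot: [3.137, -0.01, 1.195]
force: [0.4, 1.0, -0.1]
width: 85.4
clock: 3.88
eef_pos: [576.8, -181.5, 99.1]
tool_rot: [3.136, -0.01, 1.195]
force: [0.1, -0.3, -0.5]
width: 13.0
```

```bash
python3 -m crank '[[[0,0,0,0,0,0.5],[0,0,0,0,0,0.5],[0,0,0,0,0,0.5],[0,0,0,0,0,0.5],[0,0,0,0,0,0.5],[0,0,0,0,0,0.5],[0,0,0,0,0,0]]]' 1
```

```text
clock: 4.47
eef_pos: [577.5, -181.7, 99.1]
tool_rot: [3.138, -0.011, 0.87]
force: [0.3, 0.1, 1.3]
width: 13.1
```

```bash
python3 -m crank '[[[0,0,0,0,0,0.5],[0,0,0,0,0,0.5],[0,0,0,0,0,0.5],[0,0,0,0,0,0.5],[0,0,0.03,0,0,0.5],[0,0,0.03,0,0,0.5],[0,0,0.03,0,0,0.5],[0,0,0.03,0,0,0.5],[0,0,0.03,0,0,0.4],[0,0,0,0,0,0]]]' 1
```

```text
clock: 5.3
eef_pos: [575.8, -181.8, 91.5]
tool_rot: [-3.139, -0.007, 0.404]
force: [1.5, -0.5, -3.3]
width: 12.6
```

```bash
python3 -m crank '[[[0,0,0.07,0,0,0],[0,0,0.07,0,0,0],[0,0,0.07,0,0,0],[0,0,0,0,0,0]]]' 1
python3 -m crank '[[[0,0,0,0,0,0],[0,0,0,0,0,0],[0,0,0,0,0,0],[0,0,0,0,0,0],[0,0,0,0,0,0],[0,0,0,0,0,0],[0,0,0,0,0,0],[0,0,0,0,0,0]]]' -1
```

```text
clock: 5.63
eef_pos: [575.7, -181.2, 88.0]
tool_rot: [-3.137, -0.009, 0.411]
force: [-0.6, -0.8, -4.0]
width: 12.9
clock: 6.3
eef_pos: [576.8, -181.0, 88.1]
tool_rot: [-3.138, -0.011, 0.415]
force: [1.1, -0.4, -0.3]
width: 85.2
```

```bash
python3 -m crank '[[[0,0,-0.2,0,0,0],[0,0,-0.4,0,0,0],[0,0,-0.6,0,0,0],[0,0,-0.6,0,0,0],[0,0,-0.6,0,0,0],[0,0,-0.6,0,0,0],[0,0,-0.6,0,0,0],[0,0,-0.3,0,0,0],[0,0,0,0,0,0]]]' -1
python3 - <<'E'
from m import *
from cell import ctrl
for n in("scene","side"):
    p=ctrl.get_image(n);X,ok=cloud(p);col=p["color"].astype(int)
    for c0 in([576,-181],[482,135]):
        r=np.hypot(X[...,0]-c0[0],X[...,1]-c0[1])
        P=X[ok&(r<36)&(X[...,2]>88)&(X[...,2]<132)&(col.max(2)<90)]
        if len(P)<20: print(n,c0,"few");continue
        T=P[P[:,2]>np.percentile(P[:,2],90)-4]
        c,a,l=ang(T[:,:2]);print(n,c.round(1),a.round(1),l.round(),"top",np.percentile(T[:,2],[50,90,98]).round(1))
        W=X[ok&(r<56)&(col.min(2)>120)&(X[...,2]>44)&(X[...,2]<70)]
        A=np.c_[W[:,:2]-c0,np.ones(len(W))];k=np.linalg.lstsq(A,W[:,2],rcond=None)[0];print("  disc z",np.median(W[:,2]).round(1),"tilt",np.hypot(*k[:2]).round(3),len(W))
    cv2.imwrite(f"pics/{n}2.png",p["color"][:,:,::-1])
cv2.imwrite("pics/w2.png",ctrl.get_image("wrist")["color"][:,:,::-1])
E
```

```text
clock: 7.05
eef_pos: [575.5, -182.6, 216.6]
tool_rot: [-3.139, -0.012, 0.414]
force: [-0.3, -0.5, 0.1]
width: 85.8
scene [ 577.  -179.9] 22.6 [14. 56.] top [113.6 115.  115.6]
  disc z 49.8 tilt 0.009 1008
scene [475.2 133.3] 179.7 [14. 56.] top [113.4 114.7 115.4]
  disc z 49.5 tilt 0.008 1035
side [ 571.7 -185.9] 23.1 [14. 57.] top [112.2 113.4 114.2]
  disc z 48.5 tilt 0.01 841
side [469.9 127.2] 0.6 [11. 48.] top [110.9 112.8 113.3]
  disc z 48.2 tilt 0.027 381
```

View pics/w2.png

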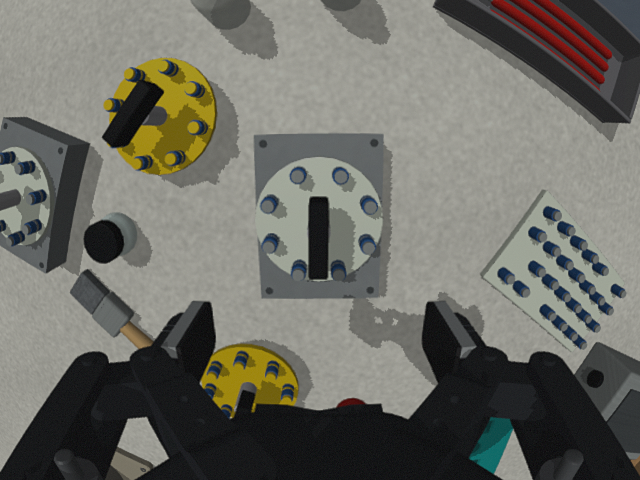

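View pics/side2.png

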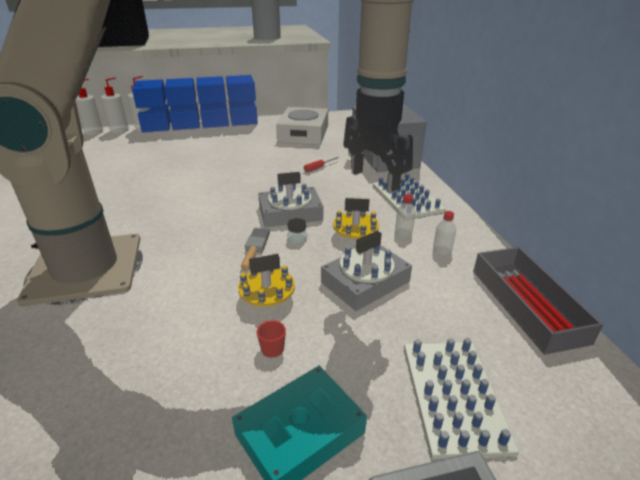

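The wrist view shows the bar (318,238) parallel to the stand's long side, and in the side view the carrier (367,262) sits low. The disc's top is at 49.8 mm, the same as the home carrier's. Everything is clear of the gripper.

```bash
python3 -c "
from cell import ctrl
print(ctrl.finish_job())"
```

```text
the job is handed in; nothing more can be done
None
```

I gripped the askew carrier by its bar and turned it about 45° clockwise. I then pressed it lightly down with about 4 N until it dropped 12 mm. After that I released it, backed straight up and handed the job in at about 7 s on the robot's clock; no verdict was reported.

Final checks:
- **Height:** the bar top is at about 114 mm, down from 126 mm. The disc top is at 49.8 mm, against 49.5 mm for the carrier that was already home.
- **Level:** the disc's tilt measures about 0.01 rad.
- **Bar angle:** the bar is at about 23° and the stand at about 24°.
- **Position:** the scene camera puts the bar centre about 3–5 mm from the stand's centre.
- **Other carrier:** it was never approached. Its height and angle are unchanged and it looks the same in the side view. I did not repeat its position measurement in the same way: the later fit used only the bar top, so its centre came out about 7 mm from the first figure.

The two cameras disagree by about 5–8 mm on the bars' horizontal position; I put this down to calibration and to each camera seeing only part of the bar. No check failed.

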